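# Free the jammed pigment jars

## Task

Two pigment jars are jammed side by side at the mouth of the jar feed tray. Nudge the yellow jar back out of the way, at least half a jar's width, then push the red jar through the mouth and well into the narrow lane, and finally push the blue slide forward until both jars stand in single file in the lane: red against the end stop, yellow right behind it and the slide up against yellow. Slide the jars along the tray: do not lift or tip them, and leave the other things on the desk where they are.

Things in the scene. Friction and masses are not known exactly. Their poses are not given: they have to be found in the camera images.
- tray: Fixed wooden jar feed tray, 390 x 150 mm, open on top; origin on the table, +x = feed direction. Deck top 12 mm, wall tops 40 mm above the table. Rear chamber: inner wall faces at tray y = +-64 mm for x = -200 to 0, open at the rear. The mouth and lane follow (see their points). Jars slide easily on the waxed deck (friction about 0.3)
- mouth (a point): Point on the deck's centre line where the mouth begins (tray x = 0), same axes as the tray. From here straight funnel walls close at 30 degrees to the feed direction, from y = +-64 mm to +-34 mm at tray x = 52 mm, where the lane (inner faces y = +-34 mm) begins
- end_stop (a point): Point on the deck at the foot of the dark end stop's inner face (tray x = 180 mm, y = 0), which closes the lane. With both jars home the red one is centred at tray x = 150 mm, the yellow one at 90 mm
- red_jar_mid (a point): Centre (half-way up) of the loose red jar with red lid: upright cylinder 60 mm in diameter, 64 mm high, about 0.2 kg, z axis up, standing on the deck. It starts in the chamber end at the mouth (tray x about -8 mm), beside the yellow jar; either may be on the +y side (centres at y about +-31 mm)
- yellow_jar_mid (a point): Centre (half-way up) of the loose yellow jar with yellow lid, the same shape and size as the red one
- red_jar: The red jar; origin at the centre of its underside, z axis up
- yellow_jar: The yellow jar; origin at the centre of its underside, z axis up
- feed_slide (a joint): Travel of the blue slide along the tray's +x (m, 0 to 0.215), stays where it is left, pushing it takes about 2 N, more when pushing jars. Its front face (50 mm wide, from 2 to 32 mm above the deck) lies at tray x = reading - 0.140 m, centred on y = 0; with both jars home the reading is 0.200
- slide_tab (a point): Centre of the slide's upright blue tab, 12 mm thick along tray x, 50 mm wide along tray y, spanning 30 mm to 62 mm above the slide's underside, its top 76 mm above the table. It lies 19 mm behind the slide's front face, the tab's and the slide's rear faces lie 25 mm behind the front face. It can be pushed forward from behind
- green_jar: Bystander: loose green pigment jar with white lid, 60 mm in diameter, 64 mm high; origin under its centre
- muller: Bystander: loose green glass muller, 70 mm in diameter, 94 mm high; origin under its centre
- bowl: Bystander: loose white bowl, 90 mm in diameter, 35 mm high; origin under its centre
- water_cup: Bystander: loose black cup, 90 mm in diameter, 85 mm high; origin under its centre
- palette_knife: Bystander: loose palette knife, 190 mm long, lying along its x axis
Mind the look-alikes: they are no part of the job. What is shaped like the yellow_jar but pink is not meant. Leave any pink look-alike of the red_jar alone.

How it is judged:
By the outcome, as a careful person would: the job done as asked, in the order asked, and still so for the second after the job is handed in, with the robot touching nothing.
It also fails if it takes over 61 s, if anything falls off the work surface, if the arm or the gripper's body presses on something with over 40 N, if the wrist force passes 120 N, or if a joint passes its speed limit or range.

## Robot

A 7-joint arm with a two-finger parallel gripper is mounted at the origin on the work surface. World frame = base frame: x ahead of the robot, y to its left, z up, the work surface at z = 0. Lengths are in m, angles in rad, forces in N, time in s.
With the tool pointing down it reaches from about 0.4 to 0.85 m from the base axis. Payload 10.4 kg.
Tool frame: the origin (TCP) lies midway between the tips of the shut fingers; the grasp point (between the pads) lies 19 mm behind it; z points along the fingers, x is the direction in which the jaws open and shut, and the axes are right-handed (so a half turn about z gives the same grasp; the last joint's range is limited). The gripper opens to 85 mm and grips with 20 to 120 N. Pads are 22 mm wide; open, the fingers measure 114 mm over their backs; the gripper's body (76 mm by 85 mm) begins 54 mm behind the grasp point. The pads swing forward as they close: fully open they stand 13 mm farther back than shut.
Start: joints at [-1.349, 0.332, -0.065, 1.46, 0.022, 1.35, -0.088], TCP at [0.151, 0.606, 0.231] pointing down, gripper open.
Joint ranges: [-2.6, 2.6], [-0.5, 2.12], [-1.47, 1.34], [0.16, 2.42], [-1.27, 4.41], [0.06, 2.06], [-2.6, 2.6]. Speed limits (rad/s): [2.22, 2.22, 2.79, 2.79, 3.14, 3.14, 3.14].

## Interface

Orientations are given as a unit quaternion [x, y, z, w].
In Python, from workcell import telemetry, eyes, order gives the robot as it stands.
- The arm moves only by the tool servo_tool, never from a script. Its argument "deltas" is a list of rows, each a list of 3 entries, a list of its own where there are three numbers: the shift along the tool's x, y, z in cm, then the turn about the tool's z in rad, then the finger opening in cm, from 0 to 8.54. A call has 1 to 12 rows; each row shifts and turns the pose as measured when the row begins, along the tool's axes as they then stand; what a row does not reach is not made up. A row lasts 1/12 s, in which the tool goes at most 41.7 mm and 7.16 degrees, less where a joint would pass 70% of its speed; a pose out of reach is approached as far as the arm can. A call is refused whole if a number of a shift passes 4.17 or a number of a turn 0.125, either way. A call with a gripper value outside its range is refused whole. The fingers move at their own pace and stop on an object; "force" is the grip in N (left out, the last holds). Time passes only in rows, so rows that do not move let the fingers close. It gives the time, the measured TCP pose, the force and the opening at its end, in the units of the state.
- telemetry.get_obs(): the state, without advancing time (a new reading comes with each control period).
- eyes.camera(name): name is "side" or "top"; returns (picture, depth): 384x512x3 uint8, blue, green, red; 384x512 float32, m along the optical axis (not along the pixel's ray), 0 where there is no reading.
- eyes.calibration(name): a dict with "fx", "fy", "cx", "cy" (pixels), "distortion" ([k1, k2, p1, p2, k3] as OpenCV has them; the pictures are not rectified), "rvec" (rotation vector, rad) and "tvec" (3), from world to camera coordinates, as OpenCV has them. Camera axes: x right, y down, z forward; pixel columns grow to the right and rows downward; lengths in m; the calibration is good to about 2 mm. A picture is of the moment at which its call begins. calibration takes no time and is no camera call.
- order.hand_in(): hands the job in, once; it reports no verdict.
The state is a dict: "clock": time; "joint_pos": joint angles; "joint_velocities": joint speeds; "tau": joint torques, N m; "position": TCP position; "ee_rot": TCP orientation; "ft_force": force on the tool from outside, world axes, zero at the start; "torque": the same for the moment, N m; "grip_width": opening from 0.0 (shut) to 1.0 (fully open).
Only numpy, scipy, OpenCV 4.12 (cv2) and the standard library are available. Lean on these libraries where they do the work, as an engineer would, in place of code of your own. Each camera call takes 0.05 s, during which the arm holds its last target. There are 200 camera calls.

## Working session

There is one attempt and no reset: what is moved stays moved. The work goes in short steps, Python scripts to look and compute and a tool call to move; the robot and the scene stay as the last step left them, time stands still between calls to the robot, and variables do not carry over. Pictures are saved under pics/ and viewed, about 8 in all and at most 12, crops included, and the job is handed in when it is done.

Besides the shell and the picture viewer there is one more tool, called after "Request:" by a JSON object that holds its "api" and its "payload". servo_tool: Moves the arm, as the interface text tells. Its arguments: {"type":"object","properties":{"deltas":{"type":"array"},"force":{"type":"number"}},"required":["deltas"]}

```bash
ls; mkdir -p pics
python3 - <<'E'
from workcell import telemetry, eyes
import cv2
print(telemetry.get_obs())
for n in("top","side"):
    p,d=eyes.camera(n); cv2.imwrite(f"pics/{n}0.png",p); import numpy as np; np.save(f"{n}0.npy",d); print(n,eyes.calibration(n))
E
```

```text
pics
{'clock': 0.0, 'joint_pos': array([-1.34858201,  0.33289613, -0.06465782,  1.46094675,  0.02160449,
        1.3498862 , -0.08850049]), 'joint_velocities': array([ 3.87154225e-05,  5.96949712e-04,  6.84823744e-04,  1.42813369e-04,
        3.33619783e-04, -6.31511979e-04,  2.71799979e-04]), 'tau': array([ 1.16781390e-03, -6.25451231e+01,  4.95718885e-02, -3.91599441e+01,
        1.60446513e-02,  9.78395547e-03, -5.85903490e-05]), 'position': array([0.15142566, 0.60599397, 0.23049808]), 'ee_rot': array([ 7.88160284e-01,  6.15469615e-01, -5.41052646e-04,  4.75921770e-04]), 'ft_force': array([-0.14390302,  0.08549367,  0.4760194 ]), 'torque': array([-0.02785828,  0.0065808 ,  0.03544672]), 'grip_width': 0.9998550592608261}
top {'fx': 352.07262306507533, 'fy': 352.07262306507533, 'cx': 256.08530164584766, 'cy': 197.6417750318255, 'distortion': array([0.02160262, 0.        , 0.        , 0.        , 0.        ]), 'rvec': array([ 2.2149156 , -2.17547651,  0.10732367]), 'tvec': array([-0.02149456,  0.53306142,  0.82237158])}
side {'fx': 436.1521516869851, 'fy': 436.1521516869851, 'cx': 259.7822287381903, 'cy': 200.9695351754032, 'distortion': array([-0.08538425,  0.        ,  0.        ,  0.        ,  0.        ]), 'rvec': array([ 2.15423612, -0.42267895,  0.20778509]), 'tvec': array([-0.48494016,  0.16121791,  1.00902385])}
```

View pics/top0.png

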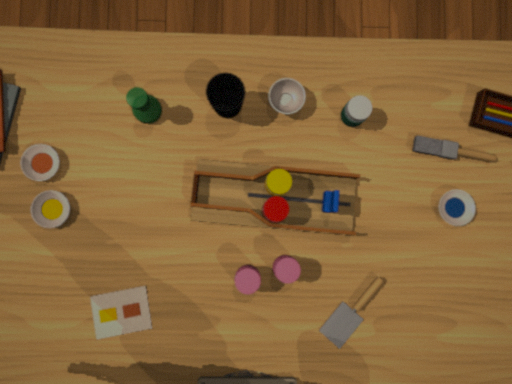

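View pics/side0.png

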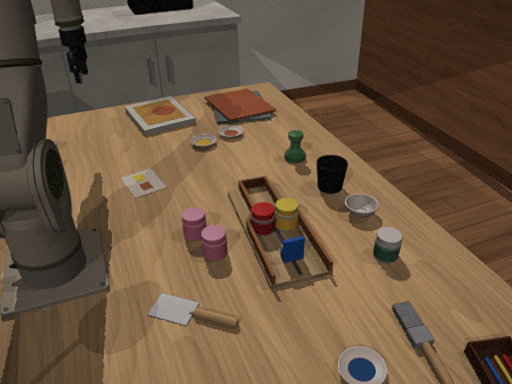

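The top view shows the red jar at (276,209), yellow at (279,181), the slide tab at (331,201) and the end stop at about (195,188). Feed runs toward image left (about world +y).

Possible mix-ups:
- **For red or yellow:** pink jars at (247,280) and (287,269), the yellow bowl at (50,209), the orange bowl at (40,162), and the colour swatches at (108,314) and (132,310).
- **For blue:** the blue bowl at (457,208).

I choose the jars inside the tray.

```bash
cat > h.py <<'E'
import numpy as np, cv2
from workcell import telemetry, eyes
def cal(n):
    c=eyes.calibration(n); K=np.array([[c["fx"],0,c["cx"]],[0,c["fy"],c["cy"]],[0,0,1]])
    return K,c["distortion"],cv2.Rodrigues(c["rvec"])[0],c["tvec"]
def ray(n,uv,z):
    K,D,R,t=cal(n); q=cv2.undistortPoints(np.array(uv,float).reshape(-1,1,2),K,D)[:,0]
    d=np.c_[q,np.ones(len(q))]@R; o=-R.T@t
    return o+d*((z-o[2])/d[:,2])[:,None]
def cloud(n,d):
    K,D,R,t=cal(n); v,u=np.nonzero(d>0)
    q=cv2.undistortPoints(np.c_[u,v].astype(float).reshape(-1,1,2),K,D)[:,0]
    return (np.c_[q,np.ones(len(q))]*d[v,u][:,None]-t)@R,u,v
def lids(p,roi=(150,245,185,380)):
    """colour blobs in top view -> xy on z=0.076"""
    r0,r1,c0,c1=roi; h=cv2.cvtColor(p[r0:r1,c0:c1],cv2.COLOR_BGR2HSV); out={}
    for k,(a,b) in dict(red=(0,4),yellow=(24,34),blue=(100,125)).items():
        m=cv2.inRange(h,(a,190 if k!="blue" else 150,70),(b,255,255))
        if k=="red": m|=cv2.inRange(h,(176,190,70),(180,255,255))
        n,l,s,c=cv2.connectedComponentsWithStats(m)
        if n<2: continue
        i=1+s[1:,4].argmax(); (cx,cy),rad=cv2.minEnclosingCircle(np.argwhere(l==i)[:,::-1].astype(np.float32))
        out[k]=(c[i]+[c0,r0],(cx+c0,cy+r0,rad),s[i,4],s[i,:4])
    return out
E
python3 - <<'E'
from h import *
p=cv2.imread("pics/top0.png"); d=np.load("top0.npy")
for k,v in lids(p).items(): print(k,v[0],v[1],v[2],ray("top",v[0],.076)[0][:2])
P,u,v=cloud("top",d)
for k,(a,b) in dict(red=(276,209),yel=(279,181),tab=(331,201)).items():
    s=(abs(u-a)<30)&(abs(v-b)<30)&(P[:,2]>.068)
    s&=np.hypot(u-a,v-b)<16
    print(k,P[s].mean(0),P[s].min(0),P[s].max(0))
s=(u>180)&(u<380)&(v>150)&(v<245)&(P[:,2]>.033)&(P[:,2]<.046)
Q=P[s]; print(len(Q)); r=cv2.minAreaRect(Q[:,:2].astype(np.float32)); print(r, cv2.boxPoints(r))
im=p.copy(); im[v[s],u[s]]=(255,0,255); cv2.imwrite("pics/c1.png",cv2.resize(np.hstack([p[150:245,185:380],im[150:245,185:380]]),None,fx=2,fy=3,interpolation=2))
np.save("Q.npy",Q)
E
```

```text
red [275.72420635 208.67460317] (275.5, 208.5, 13.209944725036621) 504 [ 0.5053635  -0.05482313]
yellow [278.75700935 181.1682243 ] (278.7834243774414, 180.93850326538086, 13.376485824584961) 535 [ 0.56721306 -0.06083503]
blue [330.44147157 201.43812709] (330.5, 201.0, 11.926960945129395) 299 [ 0.52382194 -0.17732994]
red [ 0.50614787 -0.05629588  0.07525365] [ 0.47792493 -0.08486273  0.06984579] [ 0.53405261 -0.02869399  0.0789897 ]
yel [ 0.56741892 -0.06197344  0.07514302] [ 0.53360762 -0.09095333  0.06838804] [ 0.5950673  -0.03441506  0.0788004 ]
tab [ 0.52633876 -0.18993529  0.07455698] [ 0.50258299 -0.19726729  0.0687764 ] [ 0.55001101 -0.18306284  0.07871006]
1510
((0.537298321723938, -0.05626384913921356), (0.3894158899784088, 0.14409446716308594), 85.5361099243164) [[ 0.45031536 -0.24477369]
 [ 0.5939727  -0.25598866]
 [ 0.6242813   0.13224599]
 [ 0.48062396  0.14346096]]
```

View pics/c1.png

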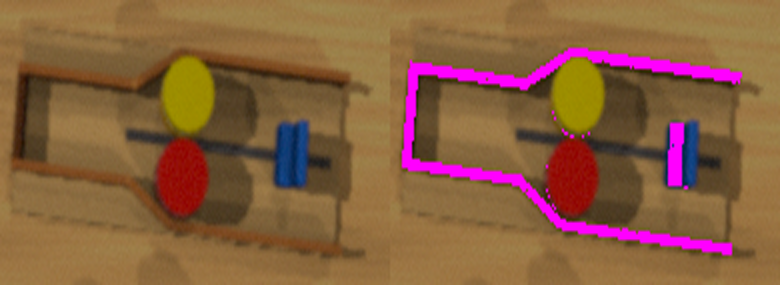

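The crop confirms red is on the tray +y side (near the robot), yellow on −y, and the slide is behind them. Both lids sit in the outlined tray. The slide reading is about 0.02, and the tray origin is about (0.5377, −0.0513) with +x at 85.5° in world.

Next I shut the fingers, align tool x with tray x and travel over.

Add to h.py:
```python
O=np.array([.5377,-.0513]); X=np.array([.0778,.997]); Y=np.array([-.997,.0778])
def tray(xy): d=np.asarray(xy)[:2]-O; return np.round(1000*np.array([d@X,d@Y]),1)
def st():
    s=telemetry.get_obs(); q=s["ee_rot"]; print("t",s["clock"],"tcp tray",tray(s["position"]),"z",round(s["position"][2]*1000,1),"yaw",round(2*np.degrees(np.arctan2(q[1],q[0])),2),"F",s["ft_force"].round(1),"g",round(s["grip_width"],2))
def look(name=None):
    p,d=eyes.camera("top")
    if name: cv2.imwrite(f"pics/{name}.png",cv2.resize(p[140:255,175:390],None,fx=3,fy=3))
    for k,v in lids(p).items():
        if k!="blue": print(k,tray(ray("top",v[0],.076)[0]),"area",v[2])
    P,u,w=cloud("top",d); h=cv2.cvtColor(p,cv2.COLOR_BGR2HSV)[w,u]
    s=(h[:,0]>100)&(h[:,0]<125)&(h[:,1]>140)&(P[:,2]>.068)&(P[:,2]<.082)&(u>185)&(u<380)&(w>150)&(w<245)
    if s.sum()>20: t=tray(P[s].mean(0)); print("tab",t,"reading",t[0]+159)
```

```text
(no output)
```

Request:
{"api": "servo_tool", "payload": {"deltas": [[[0,0,0],-0.083,0],[[0,0,0],-0.084,0],[[-2.9,2.35,0],0,0],[[-2.9,2.35,0],0,0],[[-2.9,2.35,0],0,0],[[-2.9,2.35,0],0,0],[[-2.9,2.35,0],0,0],[[-2.9,2.35,0],0,0],[[-2.9,2.35,0],0,0],[[-2.9,2.35,0],0,0],[[-2.9,2.35,0],0,0],[[0,0,0],0,0]], "force": 40}}

```text
clock: 1.1
position: [0.3482, 0.3171, 0.2245]
ee_rot: [0.729, 0.684, -0.006, 0.001]
ft_force: [0.4, 0.1, 0.4]
grip_width: -0.004
```

```bash
python3 -c "
from h import *; st()"
```

```text
t 1.1 tcp tray [352.6 217.6] z 224.5 yaw 86.37 F [0.4 0.1 0.4] g -0.0
```

Request:
{"api": "servo_tool", "payload": {"deltas": [[[-2.9,2.4,0],0.014,0],[[-2.9,2.4,0],0,0],[[-2.9,2.4,0],0,0],[[-2.9,2.4,0],0,0],[[-2.9,2.4,0],0,0],[[-2.9,2.4,0],0,0],[[-2.9,2.4,0],0,0],[[-2.9,2.4,0],0,0],[[-2.9,2.4,0],0,0],[[-2.5,2.2,0],0,0],[[0,0,0],0,0],[[0,0,0],0,0]]}}

```text
clock: 2.1
position: [0.5682, 0.0005, 0.2231]
ee_rot: [0.734, 0.679, -0.007, 0.001]
ft_force: [-0.4, 0.6, -0.3]
grip_width: 0.002
```

```bash
python3 -c "
from h import *; st()"
```

```text
t 2.1 tcp tray [ 54.  -26.4] z 223.1 yaw 85.52 F [-0.4  0.6 -0.3] g 0.0
```

Request:
{"api": "servo_tool", "payload": {"deltas": [[[0,0.3,3.5],0,0],[[0,0,3.5],0,0],[[0,0,3.5],0,0],[[0,0,3.5],0,0],[[0,0,2.0],0,0],[[0,0,0.8],0,0],[[0,0,0],0,0]]}}

```text
clock: 2.68
position: [0.5692, 0.0043, 0.0492]
ee_rot: [0.733, 0.68, -0.006, 0.001]
ft_force: [0.1, 1.0, 0.4]
grip_width: -0.0
```

```bash
python3 -c "
from h import *; st(); look()"
```

```text
t 2.6833 tcp tray [ 57.8 -27.1] z 49.2 yaw 85.76 F [0.1 1.  0.4] g -0.0
red [-24.3  31.3] area 119
yellow [-24.1 -16.7] area 7
tab [-138.     2.1] reading 21.0
```

Request:
{"api": "servo_tool", "payload": {"deltas": [[[-0.9,0.2,0],0,0],[[-0.6,0,0],0,0],[[-0.6,0,0],0,0],[[-0.6,0,0],0,0],[[-0.6,0,0],0,0],[[-0.6,0,0],0,0],[[-0.6,0,0],0,0],[[-0.6,0,0],0,0],[[-0.6,0,0],0,0],[[-0.5,0,0],0,0],[[0,0,0],0,0]]}}

```text
clock: 3.65
position: [0.5712, -0.0646, 0.0585]
ee_rot: [0.733, 0.68, -0.0, 0.004]
ft_force: [0.3, -1.1, 0.4]
grip_width: -0.005
```

```bash
python3 -c "
from h import *; st(); look('c2')"
```

```text
t 3.65 tcp tray [-10.6 -34.5] z 58.5 yaw 85.72 F [ 0.3 -1.1  0.4] g -0.0
```

View pics/c2.png

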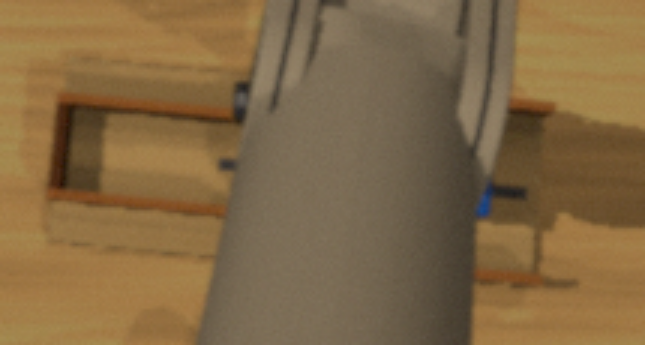

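The top view is blocked by the arm: only the lane end at left and a bit of the blue tab at (483,203) show. I back off, rise, and check with the side view.

Request:
{"api": "servo_tool", "payload": {"deltas": [[[1.0,0,0],0,0],[[1.0,0,0],0,0],[[0,0,-3],0,0],[[0,0,-3.5],0,0],[[0,0,-3.5],0,0],[[3,3,0],0,0],[[3,3,0],0,0],[[3,3,0],0,0],[[0,0,0],0,0]]}}

```text
clock: 4.45
position: [0.6671, 0.0539, 0.1639]
ee_rot: [0.731, 0.683, 0.002, 0.002]
ft_force: [-0.3, 2.2, -1.2]
grip_width: 0.005
```

```bash
cat >> h.py <<'E'
def side(name):
    p,d=eyes.camera("side"); cv2.imwrite(f"pics/{name}.png",cv2.resize(p[150:300,190:350],None,fx=4,fy=4))
    h=cv2.cvtColor(p,cv2.COLOR_BGR2HSV); P,u,v=cloud("side",d); H=h[v,u].astype(int)
    T=(P[:,:2]-O)@np.c_[X,Y]*1000; roi=(abs(T[:,1])<80)&(abs(T[:,0])<220)
    for k,c in dict(red=(H[:,0]<5)|(H[:,0]>176),yellow=(H[:,0]>22)&(H[:,0]<34),blue=(H[:,0]>100)&(H[:,0]<125)).items():
        s=roi&c&(H[:,1]>130)&(P[:,2]>.072)&(P[:,2]<.085)
        if s.sum()>5: a,b=np.percentile(T[s],[3,97],axis=0); print("side",k,s.sum(),((a+b)/2).round(1),(b-a).round(1))
E
python3 -c "
from h import *; st(); look(); side('s3')"
```

```text
t 4.45 tcp tray [ 114.9 -120.8] z 163.9 yaw 86.1 F [-0.3  2.2 -1.2] g 0.0
red [-6.1 31.9] area 504
yellow [-50.3 -31.1] area 530
tab [-138.2    2. ] reading 20.80000000000001
side red 262 [-13.5  31.6] [47.2 49.5]
side yellow 267 [-55.7 -31. ] [48.8 48.7]
side blue 78 [-144.    1.] [ 9.1 45.7]
```

View pics/s3.png

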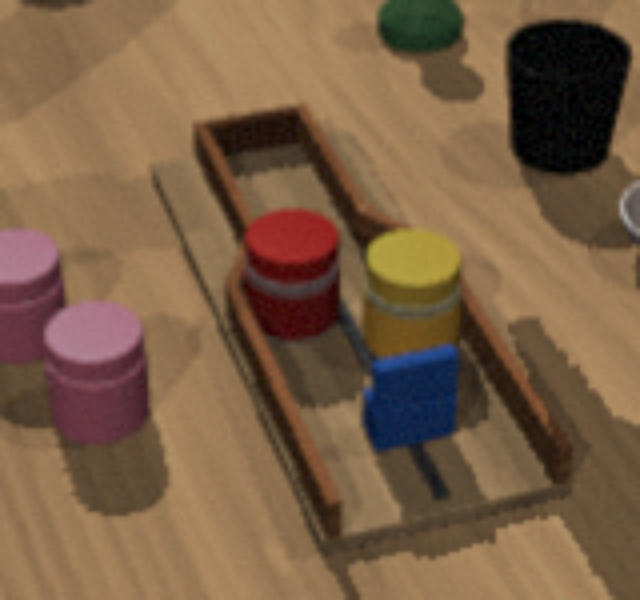

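Yellow now stands at about tray (−50,−31), back by some 43 mm; red is untouched at (−7,+31). Next I go in behind red.

Request:
{"api": "servo_tool", "payload": {"deltas": [[[-2.9,-2.5,0],-0.01,0],[[-2.9,-2.5,0],0,0],[[-2.9,-2.5,0],0,0],[[-2.9,-2.5,0],0,0],[[-2.9,-2.5,0],0,0],[[-2.9,-2.5,0],0,0],[[0,0,0],0,0],[[0,0,0],0,0]]}}

```text
clock: 5.22
position: [0.4906, -0.1194, 0.1598]
ee_rot: [0.728, 0.686, -0.0, 0.0]
ft_force: [0.6, 0.4, 0.7]
grip_width: 0.004
```

```bash
python3 -c "
from h import *; st()"
```

```text
t 5.2167 tcp tray [-71.6  41.6] z 159.8 yaw 86.61 F [0.6 0.4 0.7] g 0.0
```

Request:
{"api": "servo_tool", "payload": {"deltas": [[[0.7,1.0,0],0.018,0],[[0,0,0],0,0],[[0,0,3],0,0],[[0,0,3],0,0],[[0,0,3],0,0],[[0,0,1.5],0,0],[[0,0,0.8],0,0],[[0,0,0],0,0]]}}

```text
clock: 5.88
position: [0.5046, -0.1078, 0.0432]
ee_rot: [0.732, 0.681, 0.001, 0.001]
ft_force: [0.4, 0.1, 0.2]
grip_width: -0.003
```

```bash
python3 -c "
from h import *; st()"
```

```text
t 5.8833 tcp tray [-58.9  28.6] z 43.2 yaw 85.9 F [0.4 0.1 0.2] g -0.0
```

Request:
{"api": "servo_tool", "payload": {"deltas": [[[0,0,0.8],0,0],[[0.6,0,0],0,0],[[0.6,0,0],0,0],[[0.6,0.3,0],0,0],[[0.6,0.3,0],0,0],[[0.6,0.3,0],0,0],[[0.6,0.3,0],0,0],[[0.6,0.3,0],0,0],[[0.6,0.3,0],0,0],[[0,0,0],0,0]]}}

```text
clock: 6.72
position: [0.5334, -0.056, 0.0403]
ee_rot: [0.731, 0.682, 0.005, 0.005]
ft_force: [-0.9, 0.9, -0.2]
grip_width: -0.002
```

```bash
python3 -c "
from h import *; st(); side('s4'); look()"
```

```text
t 6.7167 tcp tray [-5.1  3.9] z 40.3 yaw 85.99 F [-0.9  0.9 -0.2] g -0.0
side red 90 [35.5 21.7] [47.1 21.4]
side yellow 249 [-55.1 -33.7] [49.1 45. ]
side blue 72 [-144.5    1.3] [ 9.  44.7]
red [57.7 10.2] area 117
```

View pics/s4.png

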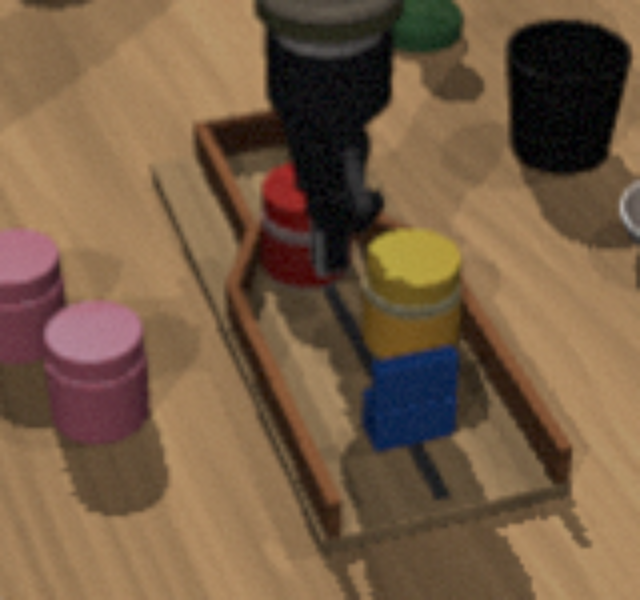

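Red is being guided by the funnel, now about tray (38,8), with yellow and the slide undisturbed. I keep pushing into the lane.

Request:
{"api": "servo_tool", "payload": {"deltas": [[[0.4,-0.2,0.2],0,0],[[0.7,-0.1,0.1],0,0],[[0.8,-0.1,0.1],0,0],[[0.8,-0.1,0],0,0],[[0.8,-0.1,0],0,0],[[0.8,-0.1,0],0,0],[[0.8,-0.1,0],0,0],[[0,0,0],0,0]]}}

```text
clock: 7.48
position: [0.5294, -0.0067, 0.0376]
ee_rot: [0.734, 0.679, 0.005, 0.008]
ft_force: [0.3, -0.5, 2.1]
grip_width: -0.0
```

```bash
python3 -c "
from h import *; st(); side('s5'); look()"
```

```text
t 7.4833 tcp tray [43.8 11.7] z 37.6 yaw 85.51 F [ 0.3 -0.5  2.1] g -0.0
side red 48 [77.1 22.2] [58.2 18.1]
side yellow 216 [-56.  -36.1] [48.2 39.6]
side blue 78 [-144.5    1.3] [ 8.7 44.7]
yellow [-62.3 -35. ] area 258
tab [-138.     1.8] reading 21.0
```

Request:
{"api": "servo_tool", "payload": {"deltas": [[[0.7,0.2,0],0,0],[[0.8,0.3,0],0,0],[[0.8,0.2,0],0,0],[[0.8,0.1,0],0,0],[[0.8,0,0],0,0],[[0.6,0,0],0,0],[[0,0,0],0,0]]}}

```text
clock: 8.17
position: [0.5422, 0.0395, 0.0373]
ee_rot: [0.735, 0.678, 0.005, 0.008]
ft_force: [-0.2, -0.9, 2.5]
grip_width: 0.004
```

```bash
python3 -c "
from h import *; st(); look()"
```

```text
t 8.1667 tcp tray [90.9  2.6] z 37.3 yaw 85.36 F [-0.2 -0.9  2.5] g 0.0
yellow [-50.2 -39.6] area 345
tab [-137.9    1.7] reading 21.099999999999994
```

Request:
{"api": "servo_tool", "payload": {"deltas": [[[-0.8,0,0],0,0],[[-0.8,0,0],0,0],[[0,0,-3.5],0,0],[[0,0,-3.5],0,0],[[0,0,-3.5],0,0],[[-3.6,0,0],0,0],[[-3.6,0,0],0,0],[[-3.6,0,0],0,0],[[-3.6,0,0],0,0],[[-3.6,0,0],0,0],[[-3.6,0,0],0,0],[[0,0,0],0,0]]}}

```text
clock: 9.22
position: [0.5135, -0.2111, 0.147]
ee_rot: [0.736, 0.677, 0.003, 0.007]
ft_force: [-1.3, -0.7, 0.5]
grip_width: 0.0
```

```bash
python3 -c "
from h import *; st(); look()"
```

```text
t 9.2167 tcp tray [-161.2   11.7] z 147.0 yaw 85.23 F [-1.3 -0.7  0.5] g 0.0
red [136.7  -0.7] area 507
yellow [-50.4 -31. ] area 531
tab [-136.5    5.1] reading 22.5
```

Red is at tray x ≈ 137 and centred, well into the lane; yellow is unmoved. Next I go down behind the slide.

Request:
{"api": "servo_tool", "payload": {"deltas": [[[-1.8,1.1,0],0,0],[[0,0,0],0,0],[[0,0,3],0,0],[[0,0,3],0,0],[[0,0,2],0,0],[[0,0,1],0,0],[[0,0,0],0,0]]}}

```text
clock: 9.85
position: [0.5228, -0.2293, 0.0535]
ee_rot: [0.737, 0.676, 0.004, 0.006]
ft_force: [-0.6, 0.2, -0.1]
grip_width: 0.005
```

```bash
python3 -c "
from h import *; st()"
```

```text
t 9.85 tcp tray [-178.6    1.1] z 53.5 yaw 85.08 F [-0.6  0.2 -0.1] g 0.0
```

Request:
{"api": "servo_tool", "payload": {"deltas": [[[0.8,0,0],0,0],[[0.8,0,0],0,0],[[0.8,0,0],0,0],[[0.8,0,0],0,0],[[0.8,0,0],0,0],[[0.8,0,0],0,0],[[0.8,0,0],0,0],[[0.8,0,0],0,0],[[0.8,0,0],0,0],[[0.8,0,0],0,0],[[0,0,0],0,0]]}}

```text
clock: 10.77
position: [0.5318, -0.1412, 0.0582]
ee_rot: [0.736, 0.677, 0.006, 0.008]
ft_force: [-0.4, -0.0, -0.7]
grip_width: 0.001
```

```bash
python3 -c "
from h import *; st(); look(); side('s6')"
```

```text
t 10.7667 tcp tray [-90.1  -1.1] z 58.2 yaw 85.15 F [-0.4 -0.  -0.7] g 0.0
red [136.6  -0.7] area 512
yellow [-16.9 -31.8] area 455
tab [-66.9  13.7] reading 92.1
side red 181 [130.9  -1.6] [47.2 47.2]
side blue 24 [-77.1  13.4] [15.5 20. ]
```

View pics/s6.png

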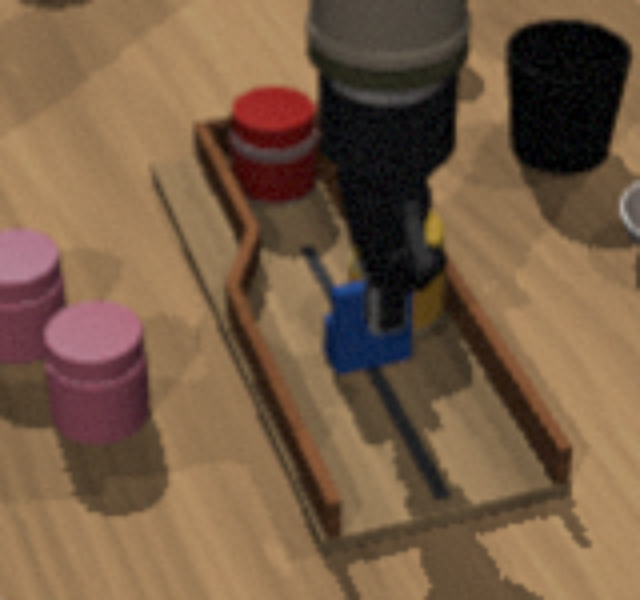

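The slide is carrying yellow forward cleanly, with yellow at about (−17,−32). I continue.

Request:
{"api": "servo_tool", "payload": {"deltas": [[[0.8,0,0.2],0,0],[[0.8,0,0.1],0,0],[[0.8,0,0.1],0,0],[[0.8,0,0.1],0,0],[[0.8,0,0],0,0],[[0.8,0,0],0,0],[[0.8,0,0],0,0],[[0.8,0,0],0,0],[[0.8,0,0],0,0],[[0,0,0],0,0]]}}

```text
clock: 11.7
position: [0.5392, -0.0664, 0.0534]
ee_rot: [0.738, 0.675, 0.006, 0.01]
ft_force: [1.6, -0.6, 0.5]
grip_width: 0.0
```

```bash
python3 -c "
from h import *; st(); look()"
```

```text
t 11.7 tcp tray [-15.   -2.6] z 53.4 yaw 84.88 F [ 1.6 -0.6  0.5] g 0.0
red [136.5  -0.8] area 513
yellow [62.4 -0.1] area 408
```

Request:
{"api": "servo_tool", "payload": {"deltas": [[[0.7,0,0],0,0],[[0.7,0,0],0,0],[[0.6,0,0],0,0],[[0.5,0,0],0,0],[[0.4,0,0],0,0],[[0.3,0,0],0,0],[[0,0,0],0,0]]}}

```text
clock: 12.33
position: [0.5418, -0.0333, 0.0531]
ee_rot: [0.739, 0.674, 0.005, 0.01]
ft_force: [-0.8, -1.8, 0.8]
grip_width: 0.002
```

```bash
python3 -c "
from h import *; st(); look()"
```

```text
t 12.3333 tcp tray [18.2 -2.7] z 53.1 yaw 84.77 F [-0.8 -1.8  0.8] g 0.0
red [148.9  -0.4] area 515
yellow [104.2  -1.9] area 226
```

Almost home. I use small pushes until the force rises.

Request:
{"api": "servo_tool", "payload": {"deltas": [[[0.2,0,0],0,0],[[0.2,0,0],0,0],[[0,0,0],0,0]]}}

```text
clock: 12.63
position: [0.5418, -0.0322, 0.0532]
ee_rot: [0.74, 0.673, 0.004, 0.011]
ft_force: [0.1, 0.4, -0.3]
grip_width: -0.001
```

```bash
python3 -c "
from h import *; st(); look()"
```

```text
t 12.6333 tcp tray [19.4 -2.6] z 53.2 yaw 84.61 F [ 0.1  0.4 -0.3] g -0.0
red [150.3  -0.7] area 516
yellow [106.8  -2.7] area 196
```

Request:
{"api": "servo_tool", "payload": {"deltas": [[[0.3,0,0],0,0],[[0.3,0,0],0,0],[[0.3,0,0],0,0]]}}

```text
clock: 12.93
position: [0.5418, -0.0317, 0.0532]
ee_rot: [0.742, 0.67, 0.001, 0.014]
ft_force: [-1.7, -12.0, 2.0]
grip_width: 0.001
```

```bash
python3 -c "
from h import *; st(); look()"
```

```text
t 12.9333 tcp tray [19.9 -2.6] z 53.2 yaw 84.21 F [ -1.7 -12.    2. ] g 0.0
red [150.4  -0.3] area 517
yellow [110.9  -3.5] area 119
```

The stack has bottomed out: 12 N with no further motion. I retract backwards, then up and away, and check.

Request:
{"api": "servo_tool", "payload": {"deltas": [[[-0.5,0,0],0,0],[[-1,0,0],0,0],[[-1.5,0,0],0,0],[[0,0,-3],0,0],[[0,0,-3.5],0,0],[[0,0,-3.5],0,0],[[-3.5,0,0],0,0],[[-3.5,0,0],0,0],[[-3.5,0,0],0,0],[[-3.5,0,0],0,0],[[0,0,0],0,0]]}}

```text
clock: 13.9
position: [0.523, -0.2018, 0.1607]
ee_rot: [0.738, 0.675, 0.004, 0.012]
ft_force: [-0.7, -1.2, 0.3]
grip_width: -0.001
```

```bash
python3 -c "
from h import *; st(); look('c7'); side('s7')
a=cv2.imread('pics/c7.png'); b=cv2.imread('pics/s7.png')
p=eyes.camera('top')[0]; q=eyes.camera('side')[0]
cv2.imwrite('pics/f7.png',cv2.resize(np.vstack([np.hstack([p,q])]),(800,300)))
m=cv2.resize(a,(400,214)); n=cv2.resize(b,(400,375)); o=np.zeros((375,800,3),np.uint8); o[:214,:400]=m; o[:,400:]=n
cv2.imwrite('pics/f8.png',np.vstack([o,cv2.imread('pics/f7.png')[:225]]))"
```

```text
t 13.9 tcp tray [-151.2    2.9] z 160.7 yaw 84.88 F [-0.7 -1.2  0.3] g -0.0
red [150.2  -0.6] area 517
yellow [90.9 -1.5] area 544
tab [41.7  1.4] reading 200.7
side red 170 [143.1  -1.3] [43.8 48.3]
side yellow 205 [86.2 -2.2] [47.3 50. ]
side blue 52 [36.2  1.1] [ 9.8 42.6]
```

View pics/f8.png

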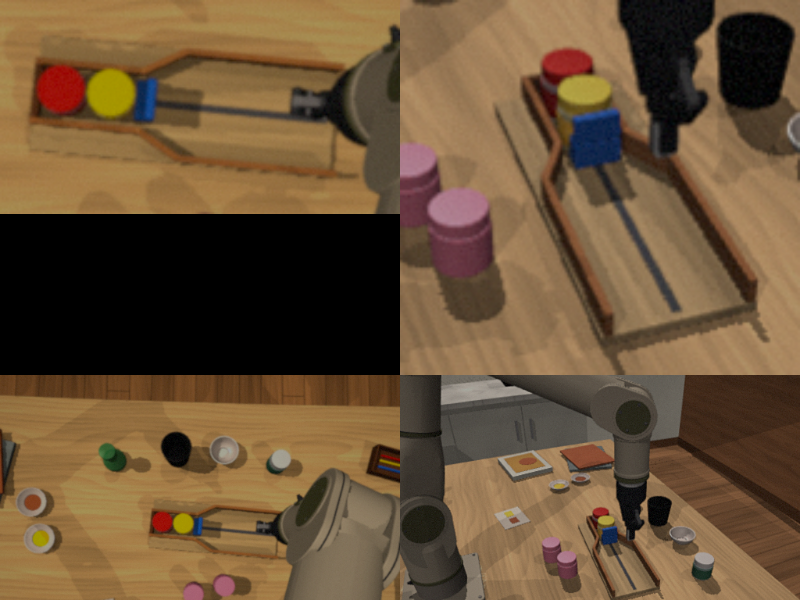

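The final picture shows red at the end stop, yellow right behind it and the slide up against yellow. The bystanders are in place and the arm is clear.

```bash
python3 -c "
from workcell import order; print(order.hand_in())"
```

```text
the job is handed in; nothing more can be done
None
```

The job is done and handed in. Both jars stand in single file in the lane: red against the end stop, yellow right behind it, and the slide up against yellow.

**What I did:** I worked in the order asked, always with shut fingers, and did not lift or tip anything.
- **Yellow:** I pushed it back about 43 mm.
- **Red:** I pushed it through the mouth to tray x of about 137 mm.
- **Slide:** I pushed it forward until the stack stopped moving, with 12 N on the wrist at that point.

**Last checks:**

| Item | Measured in the top view | Target |
|---|---|---|
| Red jar, tray x | 150.2 mm | 150 mm |
| Yellow jar, tray x | 90.9 mm | 90 mm |
| Slide reading | 0.2007 m | 0.200 m |

- **Arm and time:** the arm ended clear of everything, and the clock was about 14 s at hand-in.
- **Other things on the desk:** those in view looked undisturbed. The arm hid part of the desk in the last top view.
- **Disagreement:** the side camera put everything 5 to 7 mm lower in x than the top camera. It did so from the first comparison on, so I put it down to seeing only part of each lid and trusted the top view.

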